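Push the length stop into its preset notch

TASK

Set the bench's length stop for the next batch: with the fingertips, push the black stop block gently along its rail, never pinching it, until its spring plunger drops into the notch of the preset that has the round clamp knob (not the one with the bar handle), and leave it clicked in there. Do not pull the plunger up, and leave the tape roll, carton and mug where they stand.

Things in the scene. Friction and masses are not known exactly. Their poses are not given: they have to be found in the camera images.
- rail: Plywood board 210 x 470 mm, 12 mm thick, fixed on the bench, with an aluminium rail (30 mm wide, top at z = 32 mm) along it. Origin: on the bench under the rail's middle; y axis along the rail, z up; the two presets stand on its +x side, one on each half of the rail, notches 115 to 150 mm from the middle.
- carriage (a joint): The stop's position along the rail, m: 0 mid-rail, growing to rail +y, ends at +-0.19. Friction about 1.5 N; it stays where left; starts between the presets. At a preset, from either side, the push rises to about 5 N as the plunger climbs the ramp, then dips to nothing as it drops and the stop jumps about 6 mm ahead into the notch. Pushing on out of the notch takes about 12 N.
- stop_block: The sliding stop, origin at z = 0 on the rail's centre line, axes as the rail's. Push its black block, with the saddle under it: 48 mm across the rail (x -27 to 21 mm), 30 mm along it, z 33 to 90 mm, flat upright faces to both rail ends. A thin steel plate (6 mm along the rail, top z = 52 mm) reaches to x = -91 mm; an arm (z 42 to 54 mm) reaches to x = 65 mm with the plunger.
- block_top (a point): Centre of the top face of the black block, z = 90 mm above the bench.
- plunger (a joint): Lift of the spring plunger, m: 0 fully down (also when away from the presets), below 0.001 when seated in a notch, about 0.006 on the top of a preset's pins, 0.016 pulled right up. Spring 6 N when down, 0.5 N more per mm.
- plunger_tip (a point): Centre of the plunger's 10 mm ball tip: 50 mm to rail +x of the rail's centre line, level along the rail with the middle of the block, about 30 mm above the bench when down. The plunger's black knob (18 mm diameter, z 63 to 75 mm when down) is on top.
- preset_round: The wanted preset: aluminium block fixed beside the rail, with a ROUND black clamp knob (34 mm diameter, top at z = 58 mm) at its x = 34 mm. About 55 mm long along the rail, a ramp at each end, two steel cross pins 18 mm apart; the notch is between them. Origin: 12 mm above the bench under the notch's middle, axes as the rail's: the plunger is seated when its tip has y = 0 in this frame.
- preset_bar: The other preset, on the other half of the rail: the same block, but with a BAR clamp handle, 64 mm x 10 mm, along the rail. Not wanted.
- tape_roll: Bystander: cardboard tape core standing flat, 100 mm diameter, 48 mm high. Origin at the centre of its underside.
- carton: Bystander: small closed carton, 80 x 120 x 40 mm. Origin at the centre of its underside.
- mug: Bystander: white mug, 80 mm diameter, 92 mm high. Origin at the centre of its underside.

How it is judged (in metres and radians):
At the end, for the whole second after the job is handed in: The plunger has dropped into the notch of the round-knob preset: its tip within 3 mm of the notch's middle along the rail, lifted less than 3 mm, and the stop at rest (y of plunger_tip in the frame of preset_round between -0.003 and 0.003 m and value of joint plunger below 0.003 m and velocity of joint carriage between -0.01 and 0.01 m/s); the robot touches nothing.
It fails at once if the plunger is pulled up (lifted more than 10 mm) (value of joint plunger above 0.01 m).
It fails at once if the stop is pinched or pushed roughly (over 35 N from the fingers) (contact force between the fingers and stop_block above 35 N).
It fails at once if a bystander is displaced by more than 15 mm (distance of any of tape_roll, carton, mug from where it was at the start of the episode above 0.015 m).
It also fails if it takes over 51 s, if anything falls off the work surface, if the arm or the gripper's body presses on something with over 40 N, if the wrist force passes 120 N, or if a joint passes its speed limit or range.

ROBOT

A 6-joint arm with a two-finger parallel gripper is mounted at the origin on the work surface. World frame = base frame: x ahead of the robot, y to its left, z up, the work surface at z = 0. Lengths are in mm, angles in degrees, forces in N, time in s.
With the tool pointing down it reaches from about 350 to 925 mm from the base axis. Payload 6.4 kg.
Tool frame: the origin (TCP) lies at the very end of the fingers, on their centre line; the grasp point (between the pads) lies 19 mm behind it (manip.tcp_to_grasp is the distance from the TCP to the grasp point, in mm); z points along the fingers, y is the line along which they close (so a half turn about z gives the same grasp; the last joint's range is limited). The gripper opens to 85 mm and grips with 20 to 120 N. Pads are 22 mm wide; open, the fingers measure 114 mm over their backs; the gripper's body (76 mm by 85 mm) begins 54 mm behind the grasp point. The pads swing forward as they close: fully open they stand 13 mm farther back than shut.
Start: joints at [-81.308, 14.043, 89.255, -0, 76.702, -9.975], TCP at [208.048, -615.816, 231.29] pointing down, gripper open.
Joint ranges: [-179.41, 179.41], [-58.25, 129.5], [7.25, 145.43], [-54.29, 234.29], [11.92, 165.04], [-157.13, 157.13]. Speed limits (degrees/s): [147.25, 147.25, 180, 180, 180, 180].

INTERFACE

Orientations are given as a 3x3 rotation matrix whose columns are the frame's x, y, z axes.
In Python, from workcell import manip gives the robot as it stands.
- The arm moves only by the shell command python3 -m jog 'ROWS' [OPENING] [FORCE]. ROWS is JSON, a list of rows, each a list of 6 numbers: the shift along the tool's x, y, z in cm, then the turn, a rotation vector about the tool's x, y, z in rad. In form: [[x, y, z, ax, ay, az], ...]. A call has 1 to 8 rows; each row is the pose to reach, as a shift and turn from the pose commanded when the call began, along the tool's axes at that moment; what a row does not reach only later rows make up. A row lasts 1/12 s, in which the tool goes at most 41.7 mm and 7.16 degrees, less where a joint would pass 70% of its speed; a pose out of reach is approached as far as the arm can. A call with a gripper value outside its range is refused whole. OPENING is the finger opening in cm, from 0 to 8.54, set as the call begins (- or left out, the last holds). The fingers move at their own pace and stop on an object; FORCE is the grip in N (left out, the last holds). Time passes only in rows, so rows that repeat a pose let the fingers close. It gives the time, the measured TCP pose, the force, the opening and the grip force at its end, in the units of the state.
- manip.observe(): the state, without advancing time (a new reading comes with each control period).
- manip.read_camera(name): name is "scene" or "side" or "wrist"; returns (picture, depth): 400x640x3 uint8, blue, green, red; 400x640 float32, mm along the optical axis (not along the pixel's ray), 0 where there is no reading.
- manip.calibration(name): a dict with "fx", "fy", "cx", "cy" (pixels), "R" (3x3) and "t" (3): a world point X has camera coordinates R X + t. Camera axes: x right, y down, z forward; pixel columns grow to the right and rows downward; lengths in mm; the calibration is good to about 2 mm. A picture is of the moment at which its call begins: read the wrist's pose just before it. calibration takes no time and is no camera call; for the wrist camera it gives the pose at the moment of the call.
- manip.finish_job(): hands the job in; it is judged then, once.
The state is a dict: "time_s": time; "joint_pos": joint angles; "joint_vel": joint speeds; "joint_efforts": joint torques, N m; "position": TCP position; "orientation": TCP orientation; "force": force on the tool from outside, world axes, zero at the start; "ft_torque": the same for the moment, N m; "gripper_width": finger opening in mm; "grasp_force": force on a finger pad.
Only numpy, scipy, OpenCV 4.12 (cv2) and the standard library are available. Lean on these libraries where they do the work, as an engineer would, in place of code of your own. Each camera call takes 0.05 s, during which the arm holds its last target. There are 200 camera calls.

## Working session

There is one attempt and no reset: what is moved stays moved. The work goes in short steps, Python scripts to look and compute and a shell command to move; the robot and the scene stay as the last step left them, time stands still between calls to the robot, and variables do not carry over. Pictures are saved under pics/ and viewed, at most 10 in all, crops included, and the job is handed in when it is done.

```bash
mkdir -p pics
cat > h.py <<'E'
import numpy as np,cv2
from workcell import manip
def grab(n):
    c=manip.calibration(n); p,d=manip.read_camera(n); np.savez(f'pics/{n}.npz',p=p,d=d,**{k:np.array(c[k]) for k in c}); cv2.imwrite(f'pics/{n}.png',p)
def pt(n,u,v,z=None):
    f=np.load(f'pics/{n}.npz'); R,t=f['R'],f['t']; r=np.array([(u-f['cx'])/f['fx'],(v-f['cy'])/f['fy'],1])
    C=-R.T@t; w=R.T@r
    if z is None:
        return C+w*f['d'][int(v),int(u)]
    return C+w*(z-C[2])/w[2]
E
python3 - <<'E'
from h import *
for n in('scene','side'): grab(n)
s=manip.observe();print(s['time_s'],s['position'],s['orientation'])
E
```

```text
0.1 [ 207.96875107 -615.29669225  230.28052777] [[ 9.47389681e-01  3.20082367e-01 -2.65089622e-04]
 [ 3.20082335e-01 -9.47388158e-01  1.72546265e-03]
 [ 3.01147399e-04 -1.71953601e-03 -9.99998476e-01]]
```

View pics/scene.png

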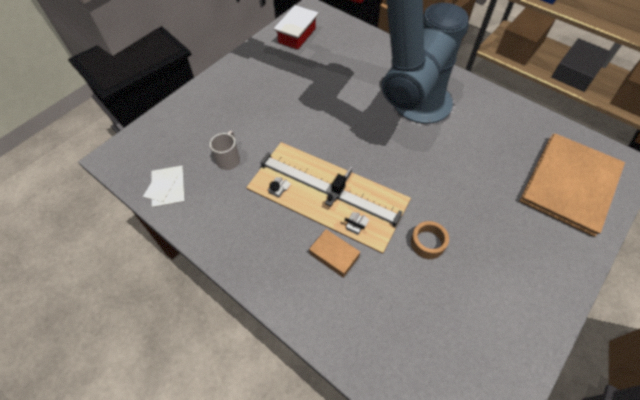

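View pics/side.png

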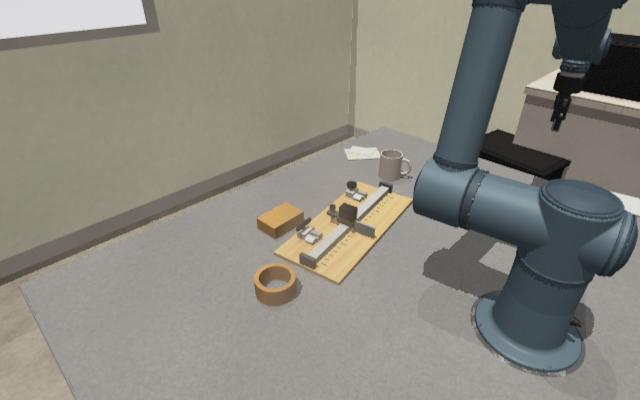

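The round knob is at about (276,186) in the scene view and the bar handle at (355,222). The block is at (338,184), between them. I'll enlarge both views.

Run:
```python
from h import *
a=cv2.imread('pics/scene.png')[135:255,240:420]; b=cv2.imread('pics/side.png')[170:280,265:425]
cv2.imwrite('pics/c.png',cv2.resize(a,None,fx=4.4,fy=4.4,interpolation=cv2.INTER_CUBIC))
cv2.imwrite('pics/d.png',cv2.resize(b,None,fx=5,fy=5,interpolation=cv2.INTER_CUBIC))
```

```text
(no output)
```

View pics/c.png

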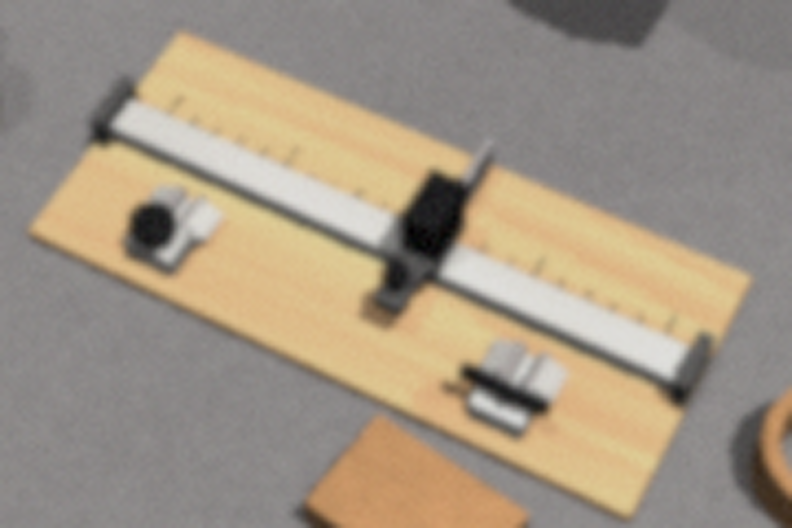

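View pics/d.png

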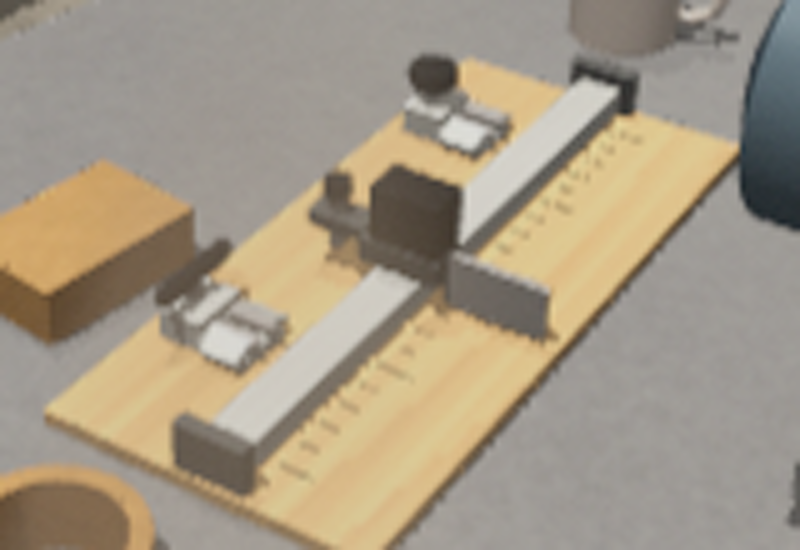

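The crop shows the board corners at (182,32), (30,233), (632,515) and (750,277). The round knob is at (152,223) and the block top at about (440,200). Next I'll convert these to world positions.

Run:
```python
from h import *
np.set_printoptions(precision=1,suppress=True)
S=lambda x,y,z=None:pt('scene',x/4.4+240,y/4.4+135,z)
D=lambda x,y,z=None:pt('side',x/5+265,y/5+170,z)
q=np.array([S(*c,12) for c in((182,32),(30,233),(632,515),(750,277))]);print(q)
d=np.array([D(*c,12) for c in((740,148),(468,60),(45,412),)]);print('side corners',d)
o=q.mean(0);x=(q[1]+q[2]-q[0]-q[3])/2;x[2]=0;x/=np.linalg.norm(x);l=q[0]+q[1]-q[2]-q[3];print('o',o,'x',x,'ang',np.degrees(np.arctan2(x[1],x[0])))
yy=l[:2]/np.linalg.norm(l[:2]);print('long',yy, np.degrees(np.arctan2(-yy[0],yy[1])))
y=np.array([-x[1],x[0],0])
y=np.array([yy[0],yy[1],0]);x=np.array([yy[1],-yy[0],0]) 
def rep(n,p): print(n,p,'rail',(p-o)@x,(p-o)@y)
rep('knob',S(152,223,58));rep('knob side',D(433,66,58));rep('bar',S(505,388,58))
rep('bt scene',S(437,197,90));rep('bt depth',S(440,195))
rep('bt side',D(418,185,90));rep('plate end',S(487,143,52));rep('plunger',D(338,177,75));rep('plS',S(402,267,75))
rep('railend1',S(118,115,32));rep('railend2',S(690,365,32))
# depth-based points around block
f=np.load('pics/side.npz')
P=np.array([pt('side',u,v) for u in range(335,362) for v in range(200,225)]);m=(P[:,2]>80)&(P[:,2]<100);r=(P[m]-o);print(m.sum(),r@x,'\n',r@y)
for c in ((1)),: pass
print('mug side',pt('side',390,160),'carton',pt('side',283,215))
```

```text
[[ 468.5 -264.3   12. ]
 [ 674.3 -225.1   12. ]
 [ 586.5  232.9   12. ]
 [ 384.8  193.6   12. ]]
side corners [[ 464.7 -265.4   12. ]
 [ 668.4 -228.3   12. ]
 [ 583.4  232.1   12. ]]
o [528.5 -15.7  12. ] x [1.  0.2 0. ] ang 10.899593761874703
long [ 0.2 -1. ] -169.39602567563912
knob [ 633.2 -138.3   58. ] rail -80.30494290099374 139.79331589997835
knob side [ 629.8 -141.7   58. ] rail -76.29888388079937 142.48816716823163
bar [585.  126.2  58. ] rail -81.59893665549482 -129.13655884211929
bt scene [512.2  13.2  90. ] rail 10.78332971522437 -31.45004986714245
bt depth [510.9  14.7  92.2] rail 11.761581812843257 -33.115433933446766
bt side [511.6  11.2  90. ] rail 11.719740060882383 -29.514588472511424
plate end [431.8  -2.9  52. ] rail 92.71453239996377 -30.428362946386823
plunger [565.1  20.3  75. ] rail -42.52053456778428 -28.638132901703905
plS [562.6  23.6  75. ] rail -40.75845932241524 -32.39427454145739
railend1 [ 567.4 -235.9   32. ] rail 2.372085733033553 223.53443710978019
railend2 [481.3 204.2  32. ] rail 5.932749460805871 -224.8609357243553
140 [-11.  -11.6 -11.7 -11.2  -
[... 1038 characters left out ...]
.5 -40.6
 -45.1 -44.9 -46.  -17.4 -21.5 -27.8 -30.3 -33.7 -40.  -42.  -41.8 -46.8
 -45.  -19.9 -24.  -30.9 -36.6 -40.2 -39.7 -42.9 -46.8 -44.  -15.1 -25.
 -29.5 -30.3 -34.2 -45.2 -44.7 -44.9 -42.9 -19.  -23.3 -29.2 -34.5 -40.7
 -41.1 -44.3 -42.8 -22.4 -23.7 -28.5 -33.1 -40.7 -39.  -41.4 -43.4 -46.3
 -16.4 -23.4 -28.3 -31.  -36.3 -41.8 -45.9 -42.1 -44.3 -24.3 -27.2 -32.3
 -34.6 -38.  -43.9 -44.4 -43.4 -45.1 -21.9 -23.3 -31.  -33.  -39.3 -40.7
 -45.3 -44.1 -44.  -17.6 -22.  -28.8 -33.4 -35.6 -37.3 -40.8 -40.4 -20.3
 -26.  -30.1 -33.3 -35.6 -38.  -36.2 -19.1 -24.4 -29.9 -29.2 -31.7 -31.1
 -17.2 -18.7 -23.5 -25.2 -24.  -20.  -17.4 -18. ]
mug side [ 609.4 -323.7   86.7] carton [671.4 122.4  39. ]
```

```bash
python3 -m jog '[[2.7,-2.9,0,0,0,0],[5.4,-5.9,0,0,0,0],[8.1,-8.9,0,0,0,0],[10.8,-11.9,0,0,0,0],[13.5,-14.8,0,0,0,0],[16.2,-17.8,0,0,0,0],[18.9,-20.8,0,0,0,0],[21.6,-23.8,0,0,0,0]]' 0 40; python3 -m jog '[[2.7,-2.9,0,0,0,0],[5.4,-5.9,0,0,0,0],[8.1,-8.9,0,0,0,0],[10.8,-11.9,0,0,0,0],[13.5,-14.8,0,0,0,0],[16.2,-17.8,0,0,0,0],[18.9,-20.8,0,0,0,0],[21.6,-23.8,0,0,0,0]]'
```

```text
time_s: 0.77
position: [336.7, -319.1, 230.8]
orientation: [[0.948, 0.319, -0.0], [0.319, -0.948, 0.001], [-0.0, -0.001, -1.0]]
force: [0.8, -0.7, 0.4]
gripper_width: 0.1
grasp_force: 0.0
time_s: 1.43
position: [465.1, -24.4, 231.1]
orientation: [[0.947, 0.32, 0.0], [0.32, -0.947, -0.0], [0.0, 0.0, -1.0]]
force: [0.6, -1.7, 0.7]
gripper_width: 0.0
grasp_force: 0.0
```

```bash
python3 -m jog '[[2.1,-2.3,0,0,0,0.05],[4.2,-4.6,0,0,0,0.1],[6.2,-6.7,0,0,0,0.14],[6.2,-6.7,3,0,0,0.14],[6.2,-6.7,6,0,0,0.14],[6.2,-6.7,9,0,0,0.14],[6.2,-6.7,11,0,0,0.14],[6.2,-6.7,11,0,0,0.14]]'
python3 - <<'E'
from h import *
grab('wrist')
s=manip.observe();print(s['position'])
grab('side')
cv2.imwrite('pics/e.png',np.hstack([cv2.resize(cv2.imread('pics/wrist.png'),(480,300)),cv2.resize(cv2.imread('pics/side.png')[150:290,250:430],(320,249)).copy() if 0 else cv2.resize(cv2.imread('pics/side.png')[150:300,265:425],(320,300))]))
E
```

```text
time_s: 2.1
position: [498.2, 57.2, 116.1]
orientation: [[0.983, 0.185, -0.01], [0.185, -0.983, 0.001], [-0.01, -0.003, -1.0]]
force: [-1.4, 0.2, -0.7]
gripper_width: 0.2
grasp_force: 0.0
[500.11350442  57.01104258 118.82698924]
```

View pics/e.png

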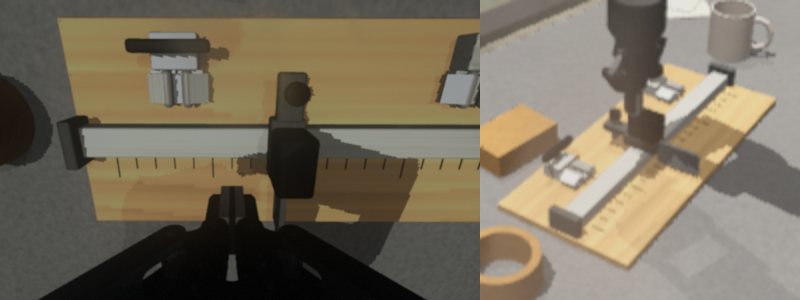

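The wrist view shows the fingertips at (232,188), left of the block, whose left edge is at about x=270. The rail is level in the image. I'll check the lateral offset.

Run:
```python
from h import *
np.set_printoptions(precision=1,suppress=True)
k=640/480;T=np.array([500.1,57.,0]);u=np.array([.185,-.983,0]);x=np.array([.983,.185,0])
W=lambda a,b,z=None:pt('wrist',a*k,b*k,z)
for n,p in(('top TR',W(318,130,90)),('top BR',W(312,197,90)),('top TL',W(275,125,90)),('top BL',W(275,197,90)),('mid d',W(295,160)),('rail top',W(200,127,32)),('rail bot',W(200,157,32)),('notch bar',W(180,100,30))): print(n,p,(p-T)@x,(p-T)@u)
```

```text
top TR [548.8   6.7  90. ] 38.60444794501643 58.50254149639579
top BR [498.4  -4.1  90. ] -12.967507693620956 59.710901911537974
top TL [546.8  36.3  90. ] 42.05740457285433 28.99521602274076
top BL [493.2  23.1  90. ] -13.02955461953696 32.05342670233846
mid d [524.3  15.8  88.7] 16.137425396033905 44.96220199879319
rail top [520.7  91.   32. ] 26.503833817210513 -29.657620910245054
rail bot [491.6  86.8  32. ] -2.861951710843251 -30.840518702186642
notch bar [541.3 112.4  30. ] 50.74425997566225 -46.81724268486119
```

```bash
python3 -m jog '[[1,0,1,0,0,0],[1,0,3,0,0,0],[1,0,5,0,0,0],[1,0,6.5,0,0,0],[1,0,7.2,0,0,0],[1,0.4,7.2,0,0,0],[1,0.8,7.2,0,0,0],[1,0.8,7.2,0,0,0]]'; python3 -m jog '[[0,0.15,0,0,0,0],[0,0.3,0,0,0,0],[0,0.45,0,0,0,0],[0,0.6,0,0,0,0],[0,0.75,0,0,0,0],[0,0.9,0,0,0,0],[0,1.1,0,0,0,0],[0,1.3,0,0,0,0]]'
```

```text
time_s: 2.87
position: [515.3, 49.8, 51.3]
orientation: [[0.983, 0.184, 0.004], [0.184, -0.983, -0.001], [0.003, 0.001, -1.0]]
force: [0.1, 0.2, -0.6]
gripper_width: 0.2
grasp_force: 0.0
time_s: 3.53
position: [516.4, 37.8, 49.7]
orientation: [[0.983, 0.185, 0.001], [0.185, -0.983, -0.0], [0.001, 0.0, -1.0]]
force: [-0.7, 1.5, 5.3]
gripper_width: 0.3
grasp_force: 2.3
```

```bash
python3 -m jog '[[0,-0.2,-0.3,0,0,0],[0,-0.3,-0.8,0,0,0],[0,-0.3,-0.8,0,0,0],[0,-0.3,-0.8,0,0,0]]'; python3 -m jog '[[0,0.2,0,0,0,0],[0,0.4,0,0,0,0],[0,0.6,0,0,0,0],[0,0.8,0,0,0,0],[0,1,0,0,0,0],[0,1.3,0,0,0,0],[0,1.6,0,0,0,0],[0,1.9,0,0,0,0]]'
```

```text
time_s: 3.87
position: [515.4, 40.9, 57.4]
orientation: [[0.983, 0.185, 0.0], [0.185, -0.983, -0.0], [0.0, 0.0, -1.0]]
force: [-0.9, 0.6, 0.1]
gripper_width: -0.2
grasp_force: 0.0
time_s: 4.53
position: [518.8, 22.0, 57.2]
orientation: [[0.983, 0.185, -0.0], [0.185, -0.983, 0.0], [-0.0, -0.0, -1.0]]
force: [0.3, 2.5, -0.3]
gripper_width: 0.1
grasp_force: 0.8
```

```bash
python3 -m jog '[[0,0.4,0,0,0,0],[0,0.9,0,0,0,0],[0,1.5,0,0,0,0],[0,2.1,0,0,0,0],[0,2.7,0,0,0,0],[0,3.3,0,0,0,0],[0,3.9,0,0,0,0],[0,4.5,0,0,0,0]]'; python3 -m jog '[[0,0.6,0,0,0,0],[0,1.2,0,0,0,0],[0,1.8,0,0,0,0],[0,2.4,0,0,0,0],[0,3,0,0,0,0],[0,3.5,0,0,0,0],[0,3.9,0,0,0,0],[0,4.2,0,0,0,0]]'
python3 - <<'E'
from h import *
grab('wrist');print(manip.observe()['position'])
grab('side')
cv2.imwrite('pics/f.png',np.hstack([cv2.resize(cv2.imread('pics/wrist.png'),(480,300)),cv2.resize(cv2.imread('pics/side.png')[150:300,265:425],(320,300))]))
E
```

```text
time_s: 5.2
position: [527.2, -22.7, 57.2]
orientation: [[0.983, 0.185, -0.0], [0.185, -0.983, 0.0], [-0.0, -0.0, -1.0]]
force: [-1.2, 1.5, -0.6]
gripper_width: 0.1
grasp_force: 0.8
time_s: 5.87
position: [535.2, -63.8, 57.4]
orientation: [[0.983, 0.184, 0.0], [0.184, -0.983, -0.0], [0.0, 0.0, -1.0]]
force: [-1.6, 0.8, 0.6]
gripper_width: -0.3
grasp_force: 0.8
[535.50675008 -64.26605028  57.51482532]
```

View pics/f.png

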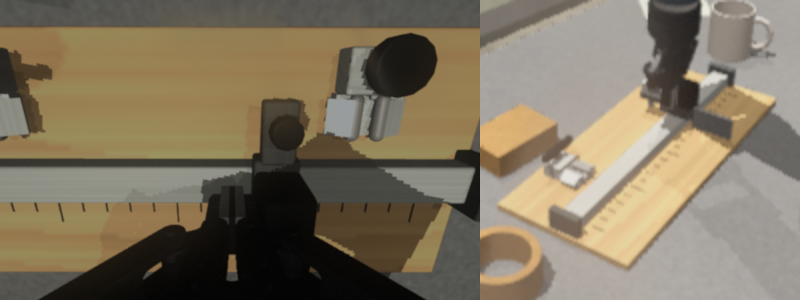

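The wrist view shows the plunger knob at (288,132), its arm at x≈281 and the round preset's notch at (366,118). I'll compute the remaining travel.

Run:
```python
from h import *
k=640/480;u=np.array([.185,-.983,0]);T=np.array([535.5,-64.3,0])
for n,a,b,z in(('knob',288,132,75),('arm',281,100,54),('notch',366,118,30),('notch2',366,118,26),('roundknob',402,65,58)):
    p=pt('wrist',a*k,b*k,z);print(n,p.round(1),(p-T)@u)
```

```text
knob [589.8 -83.   75. ] 28.419933983536893
arm [602.9 -80.   54. ] 27.95610081740594
notch [ 599.8 -144.9   30. ] 91.09868439050646
notch2 [ 599.5 -147.1   26. ] 93.25900348566687
roundknob [ 633.  -137.9   58. ] 90.37838948029152
```

```bash
python3 -m jog '[[0,0.4,0,0,0,0],[0,0.9,0,0,0,0],[0,1.4,0,0,0,0],[0,1.8,0,0,0,0],[0,2.2,0,0,0,0],[0,2.5,0,0,0,0],[0,2.8,0,0,0,0],[0,3,0,0,0,0]]'; for i in 1 2; do python3 -m jog '[[0,0.06,0,0,0,0],[0,0.12,0,0,0,0],[0,0.18,0,0,0,0],[0,0.24,0,0,0,0],[0,0.3,0,0,0,0],[0,0.36,0,0,0,0],[0,0.42,0,0,0,0],[0,0.48,0,0,0,0]]' | egrep 'time|pos|force'; done
```

```text
time_s: 6.63
position: [540.7, -93.2, 57.3]
orientation: [[0.983, 0.185, 0.0], [0.185, -0.983, -0.0], [0.0, 0.0, -1.0]]
force: [0.8, 2.3, 0.6]
gripper_width: -0.2
grasp_force: 0.8
time_s: 7.3
position: [541.4, -97.5, 57.3]
force: [1.4, 1.0, 0.4]
grasp_force: 0.8
time_s: 7.97
position: [542.3, -102.2, 57.2]
force: [0.1, 2.0, 0.1]
grasp_force: 0.8
```

```bash
for i in 1 2; do python3 -m jog '[[0,0.05,0,0,0,0],[0,0.1,0,0,0,0],[0,0.15,0,0,0,0],[0,0.2,0,0,0,0],[0,0.25,0,0,0,0],[0,0.3,0,0,0,0],[0,0.35,0,0,0,0],[0,0.4,0,0,0,0]]' | egrep 'time|pos|force'; done
```

```text
time_s: 8.63
position: [542.9, -105.8, 57.3]
force: [-0.6, 4.9, 1.5]
grasp_force: 2.3
time_s: 9.3
position: [543.6, -109.3, 57.3]
force: [-1.2, 5.7, 2.0]
grasp_force: 3.0
```

On the ramp now. From here I'll use single small steps.

```bash
python3 -m jog '[[0,0.05,0,0,0,0],[0,0.1,0,0,0,0],[0,0.15,0,0,0,0],[0,0.2,0,0,0,0],[0,0.25,0,0,0,0],[0,0.3,0,0,0,0],[0,0.3,0,0,0,0]]' | egrep 'time|pos|force'
```

```text
time_s: 9.88
position: [544.1, -112.3, 57.3]
force: [-0.8, 5.1, 2.9]
grasp_force: 2.8
```

```bash
python3 -m jog '[[0,0.05,0,0,0,0],[0,0.1,0,0,0,0],[0,0.15,0,0,0,0],[0,0.2,0,0,0,0],[0,0.25,0,0,0,0],[0,0.3,0,0,0,0],[0,0.3,0,0,0,0]]' | egrep 'time|pos|force'
```

```text
time_s: 10.47
position: [544.7, -115.5, 57.3]
force: [-1.3, 4.8, 2.4]
grasp_force: 2.5
```

```bash
python3 -m jog '[[0,0.05,0,0,0,0],[0,0.1,0,0,0,0],[0,0.15,0,0,0,0],[0,0.2,0,0,0,0],[0,0.2,0,0,0,0]]' | egrep 'time|pos|force'
```

```text
time_s: 10.88
position: [545.3, -118.4, 57.3]
force: [-0.7, 1.0, 1.4]
grasp_force: 0.9
```

```bash
python3 -m jog '[[0,0.05,0,0,0,0],[0,0.1,0,0,0,0],[0,0.15,0,0,0,0],[0,0.2,0,0,0,0],[0,0.2,0,0,0,0]]' | egrep 'time|pos|force'
```

```text
time_s: 11.3
position: [545.8, -120.4, 57.3]
force: [0.6, 0.7, 0.4]
grasp_force: 0.0
```

```bash
python3 -m jog '[[0,-0.3,0,0,0,0],[0,-1,0,0,0,0],[0,-2,0,0,0,0],[0,-2,-2,0,0,0],[0,-2,-5,0,0,0],[0,-2,-8,0,0,0],[0,-2,-8,0,0,0]]' | egrep 'time|pos|force'
python3 - <<'E'
from h import *
grab('wrist')
cv2.imwrite('pics/g.png',cv2.resize(cv2.imread('pics/wrist.png')[80:330,240:600],(792,550)))
E
```

```text
time_s: 11.88
position: [545.6, -100.7, 143.8]
force: [1.5, -0.4, 1.9]
grasp_force: 0.0
```

View pics/g.png

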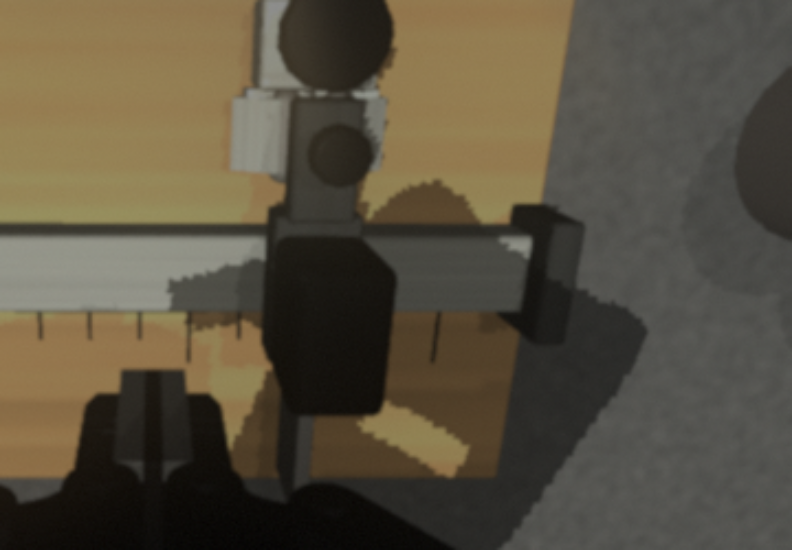

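The plunger knob at (340,155) lines up with the round knob at (336,35). I'll check this in numbers.

Run:
```python
from h import *
u=np.array([.185,-.983,0]);T=np.array([545.6,-100.7,0])
for n,a,b,z in(('plunger',340,155,75),('arm',326,115,54),('round',336,35,58),('presetL',232,130,26),('presetR',384,130,26)):
    p=pt('wrist',a/2.2+240,b/2.2+80,z);print(n,p.round(1),(p-T)@u)
f=lambda c:np.median([pt('wrist',c[0]/2.2+240+i,c[1]/2.2+80+j)[2] for i in range(-6,7) for j in range(-6,7)])
print('z plunger knob, round knob, block',f((340,155)),f((336,35)),f((330,320)))
```

```text
plunger [ 600.3 -146.2   75. ] 54.81348278251064
arm [ 609.2 -144.7   54. ] 54.98303364854707
round [ 632.7 -140.6   58. ] 55.29207236776679
presetL [ 596.3 -120.7   26. ] 29.064709456078162
presetR [ 606.2 -173.2   26. ] 82.45005425709414
z plunger knob, round knob, block 73.91613571024112 57.06168083181902 89.00311784734492
```

```bash
python3 -c "from workcell import manip;print(manip.finish_job())"
```

```text
the job is handed in; nothing more can be done
None
```

I pushed the stop block into the round-knob preset and handed the job in. By the wrist camera, the plunger is down and within about 1 mm of the notch's middle, the arm is clear, and the last push ended at about 11.3 s; I wasn't shown a verdict.

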